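Shut the laptop, then open the press-and-turn cap of the cleaning fluid

TASK

The laptop is about to be wiped down: first lower its lid until it is fully shut, without slamming it or shoving the laptop about, so that no cleaning fluid can drip on the keys. Then open the fluid bottle beside it, which has a child-safe cap: press the cap down, turn it anticlockwise as seen from above until it is free, lift it straight off and finish while holding it in the gripper, level and still, about 5 to 10 cm above the open mouth. The bottle stays standing on the desk where it is, and the mouse, mug and paper roll are left alone.

Things in the scene. Friction and masses are not known exactly. Their poses are not given: they have to be found in the camera images.
- laptop: Loose grey laptop, 1.4 kg, standing on the desk with its keyboard towards the robot. Base 200 mm deep (its x), 290 mm wide (its y), 18 mm high. Origin: centre of the base's underside; x points from the front edge to the hinge side (away from the robot), z up.
- laptop_lid (a joint): Angle of the laptop's lid in rad: 0 = fully shut, grows as it opens (pi/2 = upright); starts between 1.4 and 1.75. The hinge has friction (0.4 N m), so the lid stays at any angle and has to be pushed all the way down. The lid is a flat plate 290 mm wide, 7.5 mm thick and 194 mm long from the hinge to its free edge; shut, its top is 27.5 mm above the desk.
- hinge (a point): Middle of the laptop's hinge axis, which runs along the laptop's y, 94.5 mm behind the laptop's origin and 20 mm above the desk. The lid's inner (screen) face passes through this axis; the outer face lies 7.5 mm from it.
- lid_edge (a point): Middle of the lid's free edge, on the outer (back) face. Room to reach behind the lid: two large monitors on a raised shelf stand behind and to the right of the laptop (beyond x = 0.58 m where y is under -0.15 m), so come over the lid from the robot's side.
- bottle: Loose white round plastic bottle of cleaning fluid with a paper label, about 0.8 kg, upright on the desk right of the laptop. Diameter 74 mm up to 84 mm high; a shoulder slopes in to a collar of 48 mm diameter, 103 to 109.5 mm high. Its weight and the press on the cap keep it from turning along. Origin: centre of the underside; z up.
- mouth (a point): Centre of the bottle's open mouth, under the cap, 135.5 mm above the bottle's origin. The neck is 34 mm in diameter, with three hooked lugs that reach 44 mm. The cap's three inner tabs sit in notches under the lugs, between end stops and teeth 3.2 mm deep; in the gaps between the lugs the tabs pass straight up. The monitor shelf begins some 6 cm or more behind the bottle.
- cap: Round ribbed plastic cap on the bottle, 54 mm diameter, 31 mm high, 45 g. Origin: centre of its lower rim, 115 mm above the bottle's origin when on; its x then agrees with the bottle's x. An inner spring disc pushes it up: 6 N at rest, 1.5 N more per mm. Unpressed it cannot turn. Pressed 3.2 mm or more (about 11 N) it can; it bottoms on the collar at 5.5 mm, 14 N.
- cap_top (a point): Centre of the cap's flat top, 31 mm above its lower rim, 146 mm above the desk while the cap is on. While pressed, turn the cap anticlockwise seen from above: at 40 to 80 degrees (60 is the middle; it stops at about 83) its tabs are clear of the lugs and it lifts straight off.
- mouse: Black computer mouse, 105 x 60 x 34 mm, right of the laptop's front; leave it alone. Origin: centre of the underside.
- mug: White coffee mug, 81 mm diameter, 94 mm high with a handle, on the robot's side of the bottle; leave it alone. Origin: on the underside.
- till_roll: White till-paper roll standing on end, 42 mm diameter, 57 mm high, right of the bottle near the desk's edge; leave it alone. Origin: centre of the underside.
Mind the look-alikes: they are no part of the job. What is shaped like the bottle but brown or green is not meant. Leave any blue look-alike of the cap alone.

How it is judged:
By the outcome, as a careful person would: the job done as asked, in the order asked, and still so for the second after the job is handed in, while the arm keeps its last pose, push and grip.
It also fails if it takes over 58 s, if anything falls off the work surface, if the arm or the gripper's body presses on something with over 40 N, if the wrist force passes 120 N, or if a joint passes its speed limit or range.

ROBOT

A 7-joint arm with a two-finger parallel gripper is mounted at the origin on a cart in front of the work surface, level with it; the furniture and walls round the work are solid. World frame = base frame: x ahead of the robot, y to its left, z up, the work surface at z = 0. Lengths are in m, angles in degrees, forces in N, time in s.
With the tool pointing down it reaches from about 0.425 to 0.975 m from the base axis. Payload 16.7 kg.
Tool frame: the origin (TCP) lies on the centre line of the jaws, within the pads' length; the fingertips stand 19 mm ahead of it and the grasp point (between the pads) is the TCP; z points along the fingers, y is the line along which they close (so a half turn about z gives the same grasp; the last joint's range is limited). The gripper opens to 85 mm and grips with 20 to 120 N. Pads are 22 mm wide; open, the fingers measure 114 mm over their backs; the gripper's body (76 mm by 85 mm) begins 54 mm behind the grasp point. The pads swing forward as they close: fully open they stand 13 mm farther back than shut.
Start: joints at [-79.04, 24.414, 4.234, 92.017, -1.954, 63.644, -3.845], TCP at [0.226, 0.636, 0.25] pointing down, gripper open.
Joint ranges: [-163.25, 163.25], [-28.42, 122.38], [-70.27, 78.77], [12.13, 141.07], [-58.53, 238.53], [9.26, 117.41], [-156.51, 156.51]. Speed limits (degrees/s): [108.29, 108.29, 136.94, 136.94, 172.46, 172.46, 172.46].

INTERFACE

Orientations are given as [roll, pitch, yaw] about the fixed x, y, z axes, in that order (R = Rz(yaw) Ry(pitch) Rx(roll)).
In Python, from bench import telemetry, optics, env gives the robot as it stands.
- The arm moves only by the tool servo_tool, never from a script. Its argument "increments" is one flat list of numbers, 6 for each row, row after row: the shift along the tool's x, y, z in m, then the turn, a rotation vector about the tool's x, y, z in degrees. A call has exactly 5 rows; each row is the pose to reach, as a shift and turn from the pose commanded when the call began, along the tool's axes at that moment; what a row does not reach only later rows make up. A row lasts 1/12 s, in which the tool goes at most 41.7 mm and 7.16 degrees, less where a joint would pass 70% of its speed; a pose out of reach is approached as far as the arm can. A call with a gripper value outside its range is refused whole. "gripper" is the opening in per cent of the stroke, from 0 (shut) to 100 (fully open), set as the call begins (left out, the last holds). The fingers move at their own pace and stop on an object; the grip force is fixed at half the most. Time passes only in rows, so rows that repeat a pose let the fingers close, or fill a call up. It gives the time, the measured TCP pose, the force, the opening and the grip force at its end, in the units of the state.
- telemetry.get_obs(): the state, without advancing time (a new reading comes with each control period).
- optics.camera(name): name is "scene" or "top" or "wrist"; returns the picture (400x640x3 uint8, red, green, blue); there is no depth.
- optics.camera_model(name): a dict with "camera_matrix" (3x3 intrinsics, pixels), "R" (3x3) and "t" (3): a world point X has camera coordinates R X + t; the wrist camera has in their place "tool_from_camera" (4x4, takes a point from camera to tool coordinates, whose origin is the TCP and whose axes are the flange's). Camera axes: x right, y down, z forward; pixel columns grow to the right and rows downward; lengths in m; the calibration is good to about 2 mm. A picture is of the moment at which its call begins: read the wrist's pose just before it. camera_model takes no time and is no camera call.
- env.job_done(): hands the job in; it is judged then, once.
The state is a dict: "time_s": time; "qpos": joint angles; "qvel": joint speeds; "joint_efforts": joint torques, N m; "tool_pos": TCP position; "tool_rot": TCP orientation; "ft_force": force on the tool from outside, world axes, zero at the start; "torque": the same for the moment, N m; "grip_width": opening from 0.0 (shut) to 1.0 (fully open); "gripper_force": force on a finger pad.
Only numpy, scipy, OpenCV 4.12 (cv2) and the standard library are available. Lean on these libraries where they do the work, as an engineer would, in place of code of your own. Each camera call takes 0.05 s, during which the arm holds its last target. There are 200 camera calls.

## Working session

There is one attempt and no reset: what is moved stays moved. The work goes in short steps, Python scripts to look and compute and a tool call to move; the robot and the scene stay as the last step left them, time stands still between calls to the robot, and variables do not carry over. Pictures are saved under pics/ and viewed, at most 10 in all, crops included, and the job is handed in when it is done.

Besides the shell and the picture viewer there is one more tool, called after "Emit:" as name(argument=value, ...) on one line, values as JSON. servo_tool: Moves the arm, as the interface text tells. Its arguments: {"type":"object","properties":{"increments":{"type":"array"},"gripper":{"type":"number"}},"required":["increments"]}

```bash
ls; mkdir -p pics; python3 - <<'E'
from bench import telemetry, optics, env
import cv2,numpy as np
for n in("scene","top"):
    im=optics.camera(n); cv2.imwrite(f"pics/{n}0.png",im[:,:,::-1]); m=optics.camera_model(n); print(n,{k:np.round(v,4).tolist() for k,v in m.items()})
print({k:np.round(v,4).tolist() for k,v in optics.camera_model("wrist").items()})
print(telemetry.get_obs())
E
```

```text
pics
scene {'camera_matrix': [[450.8614, 0.0, 314.8091], [0.0, 450.8614, 201.3019], [0.0, 0.0, 1.0]], 'R': [[-0.3993, -0.9168, 0.0099], [-0.801, 0.3435, -0.4903], [0.4461, -0.2037, -0.8715]], 't': [0.0477, 0.4875, 0.8619]}
top {'camera_matrix': [[436.6234, 0.0, 314.0728], [0.0, 436.6234, 198.7611], [0.0, 0.0, 1.0]], 'R': [[0.0057, -1.0, 0.0015], [-0.9867, -0.0058, -0.1623], [0.1623, -0.0005, -0.9867]], 't': [-0.1514, 0.5043, 1.2395]}
{'camera_matrix': [[276.4934, 0.0, 323.4262], [0.0, 276.4934, 201.2002], [0.0, 0.0, 1.0]], 'tool_from_camera': [[-0.0001, -0.9653, -0.2612, 0.066], [1.0, -0.0001, 0.0003, -0.0005], [-0.0004, -0.2612, 0.9653, -0.1234], [0.0, 0.0, 0.0, 1.0]]}
{'time_s': 0.1, 'qpos': array([-79.0411403 ,  24.44552236,   4.23011549,  92.04757348,
        -1.95477191,  63.64552819,  -3.84415278]), 'qvel': array([-0.08151456, -0.0013161 , -0.10109713, -0.15839837, -0.04411728,
        0.0184249 , -0.04990527]), 'joint_efforts': array([ 9.05671535e-03, -9.51524734e+01,  3.77231151e+00, -4.64403319e+01,
        1.98434730e-02,  6.38599391e-03, -3.89652803e-05]), 'tool_pos': array([0.22548017, 0.63585491, 0.24969397]), 'tool_rot': array([-1.79933540e+02,  3.15777463e-03,  1.60474813e+02]), 'ft_force': array([-0.12088949,  0.87541671, -1.44942721]), 'torque': array([-0.00637991, -0.05955321, -0.01919621]), 'gripper_force': 0.0, 'grip_width': 0.999704312553465}
```

View pics/scene0.png

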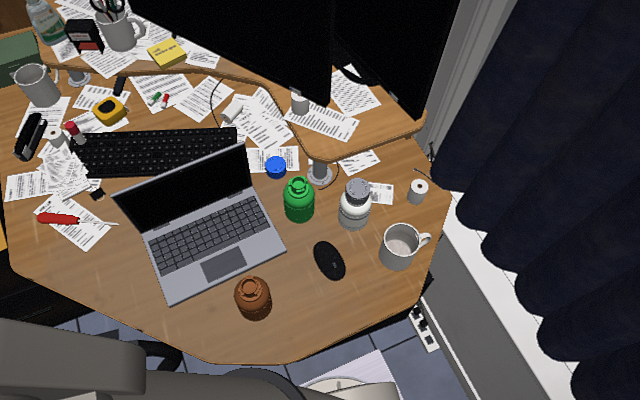

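View pics/top0.png

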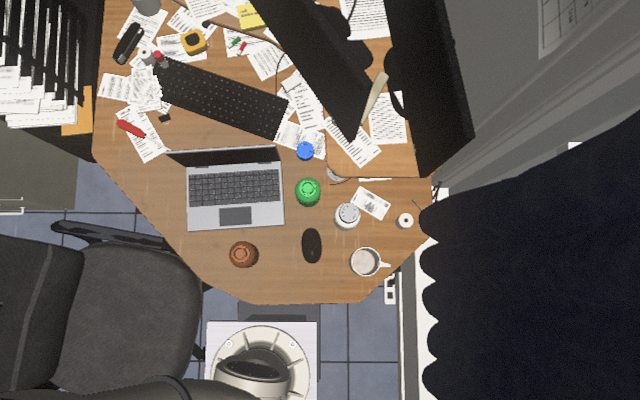

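Candidates in the scene view are white (355,203), green (299,200) and brown (252,297), plus a blue loose cap at (275,167). The white bottle with the label and the grey-white cap fits. In the top view its cap is at (347,213). I'll confirm this in one enlarged composite that also shows the laptop corners.

```bash
python3 - <<'E'
import cv2,numpy as np
s=cv2.imread("pics/scene0.png");t=cv2.imread("pics/top0.png")
R=lambda im,x,y,w,h,W,H:cv2.resize(im[y:y+h,x:x+w],(W,H),interpolation=cv2.INTER_CUBIC)
a=R(s,320,170,80,60,400,300); b=R(t,320,190,80,60,400,300)
c=R(s,110,130,200,150,400,300); d=R(t,160,135,140,105,400,300)
cv2.imwrite("pics/crop1.png",np.vstack([np.hstack([a,b]),np.hstack([c,d])]))
E
```

```text
(no output)
```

View pics/crop1.png

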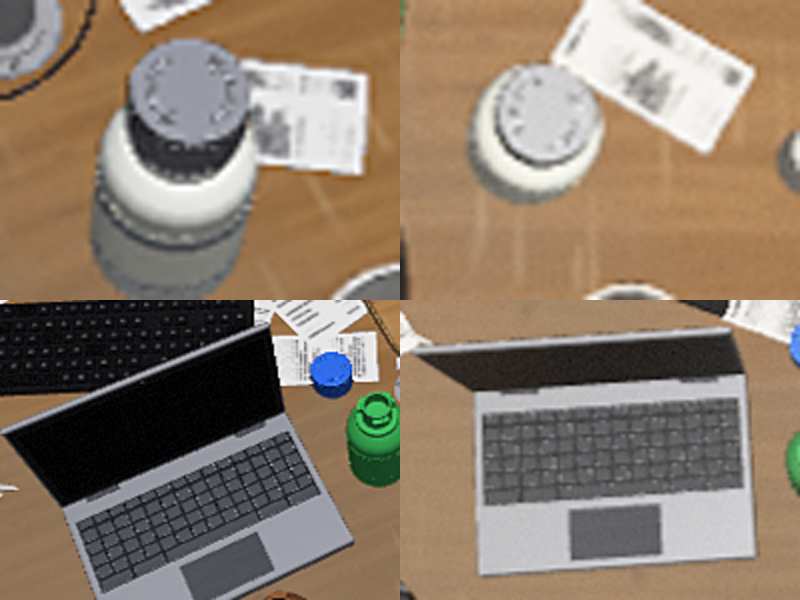

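The crop confirms the white labelled bottle with the grey cap: its cap top is at scene (357.4,188.2) and top (349.8,212.6). The laptop's lid edge and base corners are readable too.

```bash
cat > h.py <<'E'
import numpy as np,cv2
from bench import telemetry, optics, env
from scipy.spatial.transform import Rotation as Ro
def P(n):
    m=optics.camera_model(n);return m["camera_matrix"]@np.c_[m["R"],m["t"]]
def tri(a,b):
    X=cv2.triangulatePoints(P("scene"),P("top"),np.array(a,float).reshape(2,1),np.array(b,float).reshape(2,1));return (X[:3]/X[3]).ravel()
def ray(n,p,z):
    m=optics.camera_model(n);c=-m["R"].T@m["t"];d=m["R"].T@np.linalg.solve(m["camera_matrix"],[*p,1]);return c+d*(z-c[2])/d[2]
def tool():
    o=telemetry.get_obs();return np.array(o["tool_pos"]),Ro.from_euler("xyz",o["tool_rot"],degrees=True)
E
python3 - <<'E'
from h import *
np.set_printoptions(precision=4,suppress=True)
print("cap",tri((357.4,188.2),(349.8,212.6)))
print("lidL",tri((112,195),(165.25,151.8)),"lidR",tri((245,142),(276.6,145.5)))
print("FR",tri((286.5,251.5),(283.9,224.3)))
for p in((188.7,231.3),(283.9,224.3),(280.75,161.3)):print(ray("top",p,.018))
print("mug",ray("top",(366,262),.09),"mouse",ray("top",(311,245),.03),"roll",ray("top",(405,220),.057),"green",ray("top",(308,192),.12),"brown",ray("top",(242,254),.12))
print("mugS",ray("scene",(401,240),.09))
E
```

```text
cap [ 0.4512 -0.2445  0.1445]
lidL [0.5982 0.2363 0.2084] lidR [ 0.6166 -0.0509  0.2101]
FR [ 0.432  -0.0609  0.0055]
[0.4096 0.2208 0.018 ]
[ 0.4319 -0.0597  0.018 ]
[ 0.6235 -0.0469  0.018 ]
mug [ 0.3215 -0.2926  0.09  ] mouse [ 0.3707 -0.1404  0.03  ] roll [ 0.4423 -0.4103  0.057 ] green [ 0.5111 -0.1316  0.12  ] brown [0.3403 0.0448 0.12  ]
mugS [ 0.3221 -0.293   0.09  ]
```

The laptop's yaw is about 4°, its hinge is at about (0.615,0.094), and the lid is near upright (edge z about 0.21). The cap top measures z=0.1445 against 0.146 expected. I'll close the fingers, rise and square up to the laptop.

Emit:
servo_tool(increments=[0,0,-0.012,0,0,-4.7,0,0,-0.025,0,0,-9.4,0,0,-0.04,0,0,-14.1,0,0,-0.055,0,0,-18.8,0,0,-0.06,0,0,-23.5], gripper=0)

```text
time_s: 0.52
tool_pos: [0.2258, 0.6366, 0.3123]
tool_rot: [179.9, 0.0, -175.8]
ft_force: [0.0, 0.4, 0.2]
grip_width: 0.298
gripper_force: 0.0
```

Emit:
servo_tool(increments=[-0.01,-0.014,0,0,0,0,-0.03,-0.042,0,0,0,0,-0.051,-0.071,0,0,0,0,-0.072,-0.1,0,0,0,0,-0.093,-0.129,0,0,0,0])

```text
time_s: 0.93
tool_pos: [0.3283, 0.5119, 0.3097]
tool_rot: [-180.0, -0.0, -176.1]
ft_force: [0.2, 1.0, -0.2]
grip_width: 0.0
gripper_force: 0.0
```

Emit:
servo_tool(increments=[-0.021,-0.029,0,0,0,0,-0.042,-0.058,0,0,0,0,-0.063,-0.087,0,0,0,0,-0.084,-0.116,0,0,0,0,-0.105,-0.145,0,0,0,0])

```text
time_s: 1.35
tool_pos: [0.4429, 0.3743, 0.3099]
tool_rot: [-180.0, -0.0, -176.1]
ft_force: [0.6, 0.4, -0.4]
grip_width: -0.002
gripper_force: 0.0
```

Emit:
servo_tool(increments=[-0.022,-0.03,0,0,0,0,-0.044,-0.06,0,0,0,0,-0.066,-0.09,0,0,0,0,-0.088,-0.12,0,0,0,0,-0.11,-0.15,0,0,0,0])

```text
time_s: 1.77
tool_pos: [0.5629, 0.2324, 0.3099]
tool_rot: [-180.0, -0.0, -176.1]
ft_force: [0.8, -0.0, 0.1]
grip_width: 0.002
gripper_force: 0.0
```

Emit:
servo_tool(increments=[-0.022,-0.03,0,0,0,0,-0.044,-0.06,0,0,0,0,-0.066,-0.09,0,0,0,0,-0.088,-0.12,0,0,0,0,-0.1,-0.14,0,0,0,0])

```text
time_s: 2.18
tool_pos: [0.6732, 0.0976, 0.3096]
tool_rot: [-179.9, -0.0, -176.2]
ft_force: [-0.2, -0.8, 0.4]
grip_width: 0.002
gripper_force: 0.0
```

```bash
python3 - <<'E'
from h import *
for n in("scene","wrist"):cv2.imwrite(f"pics/{n}1.png",optics.camera(n)[:,:,::-1])
a=cv2.imread("pics/scene1.png")[60:260,60:380];b=cv2.imread("pics/wrist1.png")
cv2.imwrite("pics/c2.png",np.vstack([cv2.resize(a,(480,300)),cv2.resize(b,(480,300))]))
print(tool()[0],telemetry.get_obs()["ft_force"])
E
```

```text
[0.67317107 0.09606706 0.30942651] [ 0.03874189  0.37516098 -0.27110052]
```

View pics/c2.png

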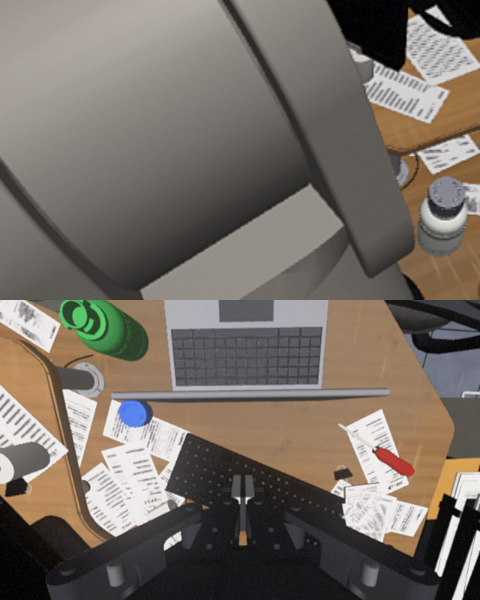

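The lid edge seen from the wrist is at x≈0.607, y≈0.10, which agrees with the triangulation. The fingers are behind the lid with free space around them. Next I descend behind it and come up to it.

Emit:
servo_tool(increments=[0,0,0.015,0,0,0,0,0,0.04,0,0,0,0,0,0.07,0,0,0,0,0,0.095,0,0,0,0,0,0.11,0,0,0])

```text
time_s: 2.7
tool_pos: [0.6699, 0.1019, 0.1969]
tool_rot: [-180.0, -0.2, -176.0]
ft_force: [-0.1, -0.6, 0.6]
grip_width: 0.003
gripper_force: 0.0
```

Emit:
servo_tool(increments=[0.006,0,0,0,0,0,0.014,0,0,0,0,0,0.022,0,0,0,0,0,0.027,0,0,0,0,0,0.03,0,0,0,0,0])

```text
time_s: 3.12
tool_pos: [0.6413, 0.0998, 0.2018]
tool_rot: [180.0, 0.1, -176.0]
ft_force: [1.2, 0.1, -0.6]
grip_width: -0.001
gripper_force: 0.0
```

Emit:
servo_tool(increments=[0.004,0,0,0,0,0,0.008,0,0,0,0,0,0.012,0,0,0,0,0,0.016,0,0,0,0,0,0.02,0,0,0,0,0])

```text
time_s: 3.53
tool_pos: [0.6216, 0.0983, 0.2004]
tool_rot: [180.0, 0.0, -176.0]
ft_force: [2.0, 0.4, -0.5]
grip_width: 0.001
gripper_force: 1.2
```

Emit:
servo_tool(increments=[0.009,0,0,0,0,0,0.018,0,0.002,0,0,0,0.027,0,0.004,0,0,0,0.036,0,0.006,0,0,0,0.044,0,0.008,0,0,0])

```text
time_s: 3.95
tool_pos: [0.5768, 0.0951, 0.1921]
tool_rot: [-180.0, -0.0, -176.0]
ft_force: [2.5, -0.5, -0.4]
grip_width: -0.0
gripper_force: 1.0
```

Emit:
servo_tool(increments=[0.008,0,0.003,0,0,0,0.0155,0,0.0065,0,0,0,0.023,0,0.01,0,0,0,0.0305,0,0.014,0,0,0,0.038,0,0.018,0,0,0])

```text
time_s: 4.37
tool_pos: [0.5392, 0.0925, 0.1738]
tool_rot: [-180.0, -0.0, -176.0]
ft_force: [1.5, 0.4, 0.1]
grip_width: -0.0
gripper_force: 0.8
```

Emit:
servo_tool(increments=[0.007,0,0.005,0,0,0,0.0135,0,0.01,0,0,0,0.02,0,0.0155,0,0,0,0.0265,0,0.021,0,0,0,0.032,0,0.0265,0,0,0])

```text
time_s: 4.78
tool_pos: [0.5073, 0.0903, 0.1472]
tool_rot: [-180.0, -0.0, -176.0]
ft_force: [0.4, 0.0, 1.5]
grip_width: -0.002
gripper_force: 0.7
```

Emit:
servo_tool(increments=[0.005,0,0.0065,0,0,0,0.01,0,0.013,0,0,0,0.015,0,0.02,0,0,0,0.0195,0,0.027,0,0,0,0.024,0,0.034,0,0,0])

```text
time_s: 5.2
tool_pos: [0.4837, 0.0887, 0.113]
tool_rot: [-180.0, -0.0, -176.0]
ft_force: [1.4, 0.2, 0.4]
grip_width: -0.001
gripper_force: 0.5
```

Emit:
servo_tool(increments=[0.003,0,0.007,0,0,0,0.006,0,0.014,0,0,0,0.009,0,0.021,0,0,0,0.011,0,0.0275,0,0,0,0.013,0,0.034,0,0,0])

```text
time_s: 5.62
tool_pos: [0.4709, 0.0878, 0.0791]
tool_rot: [-180.0, -0.0, -176.0]
ft_force: [-0.0, 0.0, 0.9]
grip_width: 0.004
gripper_force: 0.5
```

Emit:
servo_tool(increments=[0.001,0,0.006,0,0,0,0.002,0,0.012,0,0,0,0.003,0,0.018,0,0,0,0.004,0,0.023,0,0,0,0.004,0,0.028,0,0,0])

```text
time_s: 6.03
tool_pos: [0.4671, 0.0875, 0.0513]
tool_rot: [-180.0, -0.0, -176.0]
ft_force: [-0.1, -0.9, 1.3]
grip_width: -0.003
gripper_force: 0.4
```

Emit:
servo_tool(increments=[0,0,0.0012,0,0,0,0,0,0.0024,0,0,0,0,0,0.0036,0,0,0,0,0,0.0048,0,0,0,0,0,0.006,0,0,0])

```text
time_s: 6.45
tool_pos: [0.4673, 0.0876, 0.0459]
tool_rot: [180.0, 0.0, -176.0]
ft_force: [-0.6, 0.3, 0.8]
grip_width: 0.002
gripper_force: 0.4
```

Emit:
servo_tool(increments=[0,0,0.001,0,0,0,0,0,0.002,0,0,0,0,0,0.003,0,0,0,0,0,0.003,0,0,0,0,0,0.003,0,0,0])

```text
time_s: 6.87
tool_pos: [0.4673, 0.0876, 0.0442]
tool_rot: [180.0, 0.0, -176.1]
ft_force: [-12.1, -2.1, 43.7]
grip_width: 0.0
gripper_force: 22.1
```

The lid has bottomed at about 44 N, so I back off and head for the bottle.

Emit:
servo_tool(increments=[0,0,-0.006,0,0,0,0,0,-0.04,0,0,0,0,0,-0.08,0,0,0,0,0,-0.12,0,0,0,0,0,-0.16,0,0,0], gripper=100)

```text
time_s: 7.28
tool_pos: [0.4668, 0.0872, 0.2046]
tool_rot: [-180.0, -0.0, -176.0]
ft_force: [1.7, 1.3, -0.4]
grip_width: 0.711
gripper_force: 0.0
```

Emit:
servo_tool(increments=[0,0,-0.04,0,0,0,0.002,-0.02,-0.075,0,0,0,0.005,-0.05,-0.1,0,0,0,0.009,-0.08,-0.1,0,0,0,0.013,-0.11,-0.1,0,0,0])

```text
time_s: 7.7
tool_pos: [0.4623, -0.0242, 0.3046]
tool_rot: [179.9, 0.2, -176.0]
ft_force: [0.6, -0.8, 0.4]
grip_width: 1.0
gripper_force: 0.0
```

Emit:
servo_tool(increments=[0.004,-0.037,0,0,0,0,0.008,-0.074,0,0,0,0,0.012,-0.11,0,0,0,0,0.016,-0.147,0,0,0,0,0.02,-0.18,0,0,0,0])

```text
time_s: 8.12
tool_pos: [0.4538, -0.2063, 0.3031]
tool_rot: [-180.0, 0.1, -176.1]
ft_force: [0.6, 0.4, 0.1]
grip_width: 1.0
gripper_force: 0.0
```

```bash
python3 - <<'E'
from h import *
o=telemetry.get_obs();print(o["tool_pos"],o["tool_rot"],np.round(o["qpos"],1))
a=optics.camera("wrist")[:,:,::-1];b=optics.camera("top")[:,:,::-1]
cv2.imwrite("pics/w3.png",a);cv2.imwrite("pics/t3.png",b)
cv2.imwrite("pics/c3.png",np.vstack([cv2.resize(a,(480,300)),cv2.resize(b[120:260,140:364],(480,300))]))
E
```

```text
[ 0.45381443 -0.20628438  0.30312966] [-1.79989889e+02  5.65524629e-02 -1.76054680e+02] [-15.2   4.5  34.7 112.1  -2.9  64.2 114.6]
```

View pics/c3.png

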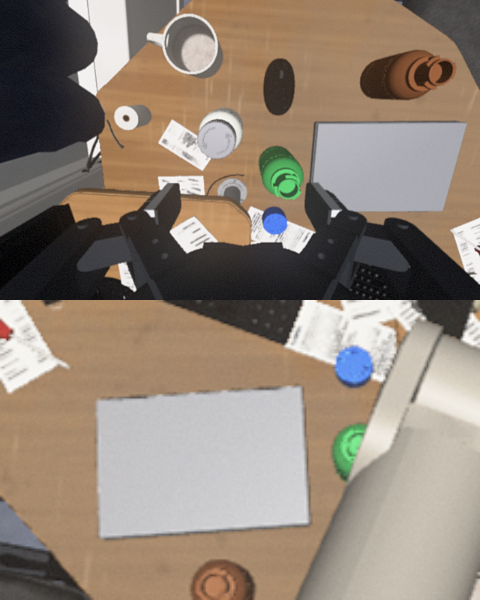

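The lid lies shut and flat over the base, which hasn't moved (top-view crop). In the wrist picture the white bottle's cap top is at about (289.5,189) full-frame. Next I turn 62° back, leaving joint range for the unscrewing turn, and centre over the cap.

Emit:
servo_tool(increments=[0.001,-0.01,0.005,0,0,6,0.002,-0.02,0.01,0,0,12.5,0.003,-0.03,0.02,0,0,19,0.004,-0.036,0.025,0,0,25.5,0.005,-0.038,0.03,0,0,32])

```text
time_s: 8.63
tool_pos: [0.4518, -0.2428, 0.2724]
tool_rot: [-180.0, -0.0, 151.6]
ft_force: [0.2, 0.2, 0.9]
grip_width: 0.999
gripper_force: 0.0
```

Emit:
servo_tool(increments=[0,0,0.01,0,0,6,0,0,0.02,0,0,12,0,0,0.03,0,0,18,0,0,0.04,0,0,24,0,0,0.04,0,0,30])

```text
time_s: 9.05
tool_pos: [0.4514, -0.2414, 0.2312]
tool_rot: [-179.9, -0.1, 121.7]
ft_force: [-0.4, -0.3, -0.1]
grip_width: 0.999
gripper_force: 0.0
```

```bash
python3 - <<'E'
from h import *
o=telemetry.get_obs();print(o["tool_pos"],o["tool_rot"],np.round(o["qpos"],1))
a=optics.camera("wrist")[:,:,::-1]
cv2.imwrite("pics/w4.png",a);cv2.imwrite("pics/c4.png",cv2.resize(a[80:320,160:480],(800,600),interpolation=cv2.INTER_CUBIC))
E
```

```text
[ 0.45141016 -0.24144216  0.23122568] [-1.79920709e+02 -8.42688934e-02  1.21701657e+02] [-16.5  12.5  43.4 115.7 -10.3  55.7  63.8]
```

View pics/c4.png

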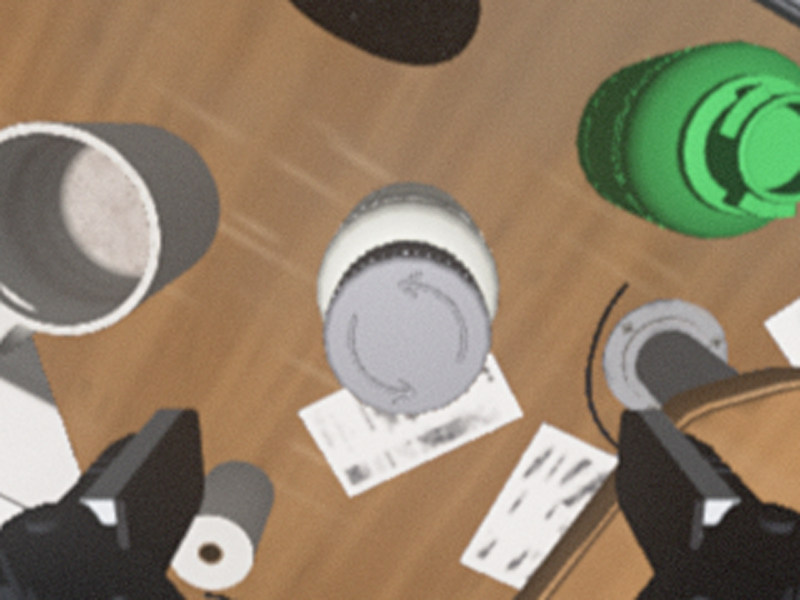

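The cap top's centre is at crop (407.5,333.5), which is full-frame (323,213.4). The shelf corner is at lower right, near crop (560,560) to (690,390).

```bash
python3 - <<'E'
from h import *
np.set_printoptions(precision=4,suppress=True)
m=optics.camera_model("wrist");K=m["camera_matrix"];T=m["tool_from_camera"]
def wp(pos,rot):
    W=np.eye(4);W[:3,:3]=Ro.from_euler("xyz",rot,degrees=True).as_matrix();W[:3,3]=pos
    return K@np.linalg.inv(W@T)[:3]
def ry(Pm,p,z):
    A=np.c_[Pm[:,:2],-np.array([*p,1])];s=np.linalg.solve(A,-(Pm[:,2]*z+Pm[:,3]));return s[:2]
P1=wp([.4538,-.2063,.3031],[-180,.06,-176.05]);P2=wp([.4514,-.2414,.2312],[-179.92,-.08,121.7])
X=cv2.triangulatePoints(P1,P2,np.array([[290.],[188]]),np.array([[323.],[213.4]]));print((X[:3]/X[3]).ravel())
c=ry(P2,(323,213.4),.146);print("cap",c)
R=tool()[1].as_matrix();print("tool delta",R.T@(np.r_[c,.136]-tool()[0]))
for z in(.06,.1,.14):print(z,[ry(P2,(160+u/2.5,80+v/2.5),z) for u,v in((560,560),(690,390))])
E
```

```text
[ 0.4503 -0.2406  0.1533]
cap [ 0.4511 -0.2423]
tool delta [-0.0004 -0.0007  0.0959]
0.06 [array([ 0.5899, -0.3254]), array([ 0.5891, -0.2209])]
0.1 [array([ 0.5664, -0.3065]), array([ 0.5657, -0.2161])]
0.14 [array([ 0.5429, -0.2875]), array([ 0.5423, -0.2113])]
```

The cap is at (0.4511,-0.2423), directly under the TCP to within 1 mm, and the fingers clear the shelf (x>0.54). I descend and grip.

Emit:
servo_tool(increments=[0,0,0.015,0,0,0,0,-0.001,0.035,0,0,0,0,-0.001,0.055,0,0,0,0,-0.001,0.075,0,0,0,0,-0.001,0.085,0,0,0])

```text
time_s: 9.52
tool_pos: [0.4506, -0.2421, 0.1461]
tool_rot: [-179.9, -0.1, 122.1]
ft_force: [0.0, 0.6, -0.3]
grip_width: 1.002
gripper_force: 0.0
```

Emit:
servo_tool(increments=[0,0,0.005,0,0,0,0,0,0.01,0,0,0,0,0,0.01,0,0,0,0,0,0.01,0,0,0,0,0,0.01,0,0,0])

```text
time_s: 9.93
tool_pos: [0.4516, -0.243, 0.1386]
tool_rot: [180.0, 0.0, 122.0]
ft_force: [-0.7, 0.2, 0.4]
grip_width: 1.002
gripper_force: 0.0
```

Emit:
servo_tool(increments=[0,0,0,0,0,0,0,0,0,0,0,0,0,0,0,0,0,0,0,0,0,0,0,0,0,0,0,0,0,0], gripper=0)

```text
time_s: 10.35
tool_pos: [0.4513, -0.2429, 0.1382]
tool_rot: [180.0, 0.0, 122.0]
ft_force: [-1.1, 0.5, 6.3]
grip_width: 0.62
gripper_force: 62.9
```

Emit:
servo_tool(increments=[0,0,0,0,0,0,0,0,0,0,0,0,0,0,0,0,0,0,0,0,0,0,0,0,0,0,0,0,0,0])

```text
time_s: 10.77
tool_pos: [0.4513, -0.2429, 0.1381]
tool_rot: [180.0, 0.0, 122.0]
ft_force: [-1.1, 1.8, 6.0]
grip_width: 0.619
gripper_force: 62.9
```

Emit:
servo_tool(increments=[0,0,0.001,0,0,0,0,0,0.002,0,0,0,0,0,0.003,0,0,0,0,0,0.004,0,0,0,0,0,0.0045,0,0,0])

```text
time_s: 11.18
tool_pos: [0.4513, -0.2429, 0.1337]
tool_rot: [180.0, 0.0, 122.0]
ft_force: [-3.1, 2.6, 12.0]
grip_width: 0.62
gripper_force: 63.5
```

Emit:
servo_tool(increments=[0,0,0.0005,0,0,-2,0,0,0.0007,0,0,-6,0,0,0.0007,0,0,-10,0,0,0.0007,0,0,-15,0,0,0.0007,0,0,-20])

```text
time_s: 11.6
tool_pos: [0.4519, -0.2433, 0.1335]
tool_rot: [180.0, 0.1, 142.2]
ft_force: [-0.7, 0.8, 13.2]
grip_width: 0.613
gripper_force: 63.8
```

Emit:
servo_tool(increments=[0,0,0,0,0,-4,0,0,0,0,0,-8,0,0,0,0,0,-12,0,0,0,0,0,-16,0,0,0,0,0,-20])

```text
time_s: 12.02
tool_pos: [0.4521, -0.2434, 0.1336]
tool_rot: [-180.0, 0.1, 162.2]
ft_force: [0.5, 0.2, 13.1]
grip_width: 0.617
gripper_force: 63.9
```

Emit:
servo_tool(increments=[0,0,0,0,0,-5,0,0,0,0,0,-10,0,0,0,0,0,-15,0,0,0,0,0,-20,0,0,0,0,0,-22])

```text
time_s: 12.43
tool_pos: [0.4521, -0.2434, 0.1336]
tool_rot: [-179.9, 0.1, -175.7]
ft_force: [-0.3, -0.3, 13.3]
grip_width: 0.62
gripper_force: 63.8
```

```bash
python3 - <<'E'
from h import *
o=telemetry.get_obs();print({k:np.round(o[k],2) for k in("tool_pos","tool_rot","qpos","ft_force","torque")})
a=optics.camera("wrist")[:,:,::-1]
cv2.imwrite("pics/c5.png",cv2.resize(a[100:400,120:520],(800,600),interpolation=cv2.INTER_CUBIC))
E
```

```text
{'tool_pos': array([ 0.45, -0.24,  0.13]), 'tool_rot': array([-1.7995e+02,  1.3000e-01, -1.7574e+02]), 'qpos': array([  1.39,  18.81,  23.54, 119.89, -10.88,  43.15, 126.03]), 'ft_force': array([-0.27, -0.3 , 13.28]), 'torque': array([-0.03, -0.02, -0.06])}
```

View pics/c5.png

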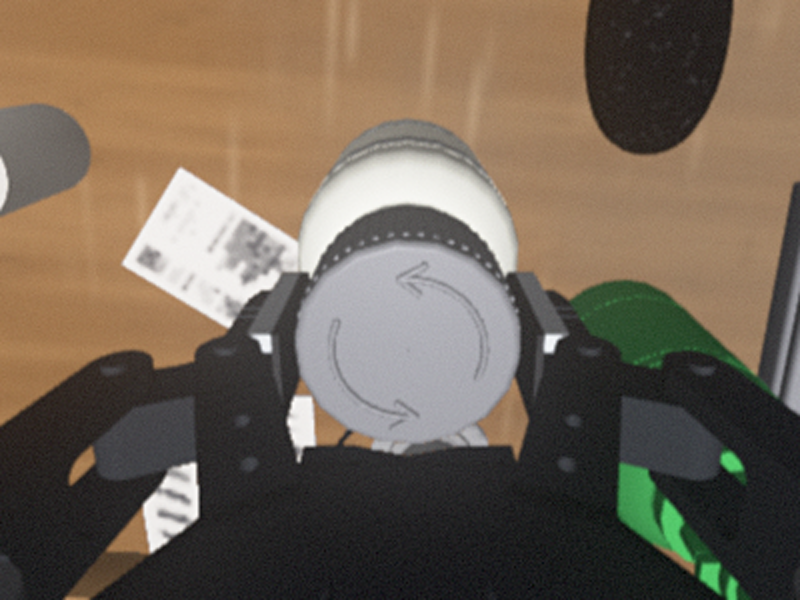

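The arrows keep their place relative to the fingers, so the cap turned 62° with the gripper. I lift gently and watch the force.

Emit:
servo_tool(increments=[0,0,-0.002,0,0,0,0,0,-0.004,0,0,0,0,0,-0.006,0,0,0,0,0,-0.008,0,0,0,0,0,-0.009,0,0,0])

```text
time_s: 12.9
tool_pos: [0.4511, -0.2428, 0.1419]
tool_rot: [-180.0, 0.0, -176.0]
ft_force: [0.2, 0.9, -0.2]
grip_width: 0.619
gripper_force: 62.7
```

Emit:
servo_tool(increments=[0,0,-0.005,0,0,0,0,0,-0.013,0,0,0,0,0,-0.022,0,0,0,0,0,-0.032,0,0,0,0,0,-0.042,0,0,0])

```text
time_s: 13.32
tool_pos: [0.4512, -0.2429, 0.1849]
tool_rot: [-180.0, 0.0, -176.0]
ft_force: [0.4, -0.2, -0.9]
grip_width: 0.62
gripper_force: 62.7
```

Emit:
servo_tool(increments=[0,0,-0.01,0,0,0,0,0,-0.021,0,0,0,0,0,-0.032,0,0,0,0,0,-0.04,0,0,0,0,0,-0.046,0,0,0])

```text
time_s: 13.73
tool_pos: [0.4514, -0.2429, 0.2309]
tool_rot: [-180.0, 0.1, -176.0]
ft_force: [0.3, -0.2, -0.8]
grip_width: 0.615
gripper_force: 62.7
```

Emit:
servo_tool(increments=[0,0,0,0,0,0,0,0,0,0,0,0,0,0,0,0,0,0,0,0,0,0,0,0,0,0,0,0,0,0])

```text
time_s: 14.15
tool_pos: [0.4509, -0.2427, 0.2291]
tool_rot: [180.0, -0.1, -176.0]
ft_force: [-0.3, 0.2, 0.3]
grip_width: 0.618
gripper_force: 62.7
```

```bash
python3 - <<'E'
from h import *
a,b,c=[optics.camera(n)[:,:,::-1] for n in("scene","wrist","top")]
r=lambda i:cv2.resize(i,(400,300),interpolation=cv2.INTER_CUBIC)
cv2.imwrite("pics/c6.png",np.vstack([np.hstack([r(a[100:280,260:500]),r(b[50:350,120:520])]),np.hstack([r(c[120:270,160:360]),r(a[90:300,80:360])])]))
E
```

```text
(no output)
```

View pics/c6.png

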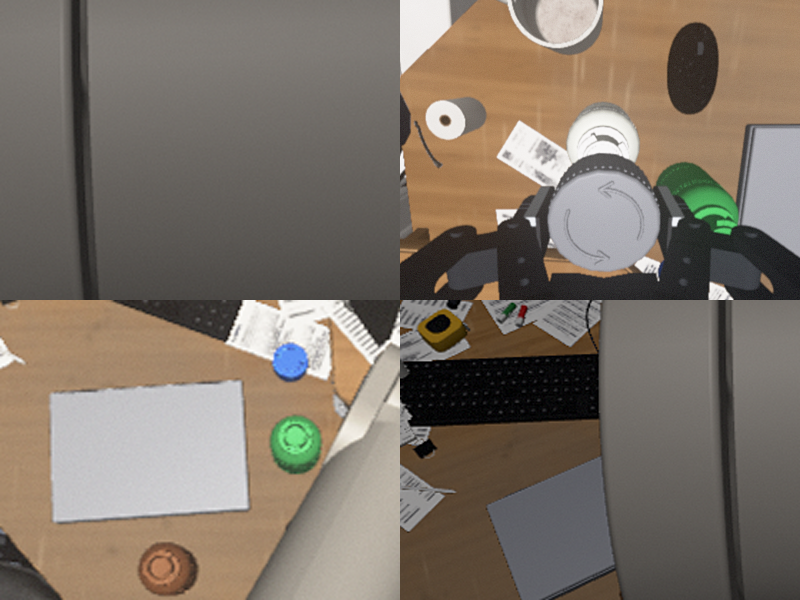

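The wrist view shows the cap in the jaws above the open neck, with the bottle standing on the desk. The laptop is shut, and the mug, mouse and roll are untouched.

```bash
python3 -c "
from bench import env
print(env.job_done())"
```

```text
the job is handed in; nothing more can be done
None
```

The lid is shut and the cap is off, held level about 7 cm above the open mouth of the standing bottle; the job was handed in at about 14 s, and the one concern is a brief 44 N fingertip press on the lid as it bottomed (the 40 N limit is for the arm and gripper body).

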